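Swap two buffer bottles in their carrier and clip the cover home

ROBOT

A 6-joint arm with a two-finger parallel gripper is mounted at the origin on a cart in front of the work surface, level with it; the furniture and walls round the work are solid. World frame = base frame: x ahead of the robot, y to its left, z up, the work surface at z = 0. Lengths are in m, angles in rad, forces in N, time in s.
With the tool pointing down it reaches from about 0.35 to 0.975 m from the base axis. Payload 4.9 kg.
Tool frame: the origin (TCP) lies at the very end of the fingers, on their centre line; the grasp point (between the pads) lies 19 mm behind it (pinch_z is the distance from the TCP to the grasp point, in m); z points along the fingers, y is the line along which they close (so a half turn about z gives the same grasp; the last joint's range is limited). The gripper opens to 85 mm and grips with 20 to 120 N. Pads are 22 mm wide; open, the fingers measure 114 mm over their backs; the gripper's body (76 mm by 85 mm) begins 54 mm behind the grasp point. The pads swing forward as they close: fully open they stand 13 mm farther back than shut.
Start: joints at [-1.362, 0.053, 1.613, -0, 1.476, -0.119], TCP at [0.201, -0.592, 0.231] pointing down, gripper open.
Joint ranges: [-3.01, 3.01], [-1.01, 2.22], [0.06, 2.58], [-1.02, 4.17], [0.09, 2.62], [-3.14, 3.14]. Speed limits (rad/s): [2.57, 2.57, 3.14, 3.14, 3.14, 3.14].

INTERFACE

Orientations are given as a unit quaternion [w, x, y, z].
In Python, from plant import * gives the robot as it stands. The module is installed in compiled form; this text tells all that it offers.
- The arm moves only by the tool play_rows, never from a script. Its arguments are lists of equal length, an entry for each row: "linear": the shift along the world's x, y, z in m, a list of three; "turn": the turn about the world's z in degrees. A call has 1 to 8 rows; each row shifts and turns the commanded pose from where the row before left it; what a row does not reach is not made up. A row lasts 1/8 s, in which the tool goes at most 62.5 mm and 10.7 degrees, less where a joint would pass 70% of its speed; a pose out of reach is approached as far as the arm can. A call is refused whole if a number of a shift passes 0.0625 or a number of a turn 10.7, either way. A call with a gripper value outside its range is refused whole. "hand" is the finger opening in m, from 0 to 0.0854, set as the call begins (left out, the last holds). The fingers move at their own pace and stop on an object; the grip force is fixed at half the most. Time passes only in rows, so rows that do not move let the fingers close. It gives the time, the measured TCP pose, the force, the opening and the grip force at its end, in the units of the state.
- state(): the state, without advancing time (a new reading comes with each control period).
- grab_frame(name): name is "side" or "top"; returns the picture (400x640x3 uint8, red, green, blue); there is no depth.
- camera_info(name): a dict with "camera_matrix" (3x3 intrinsics, pixels), "distortion" ([k1, k2, p1, p2, k3] as OpenCV has them; the pictures are not rectified), "origin" and "attitude" of the camera in the world. Camera axes: x right, y down, z forward; pixel columns grow to the right and rows downward; lengths in m; the calibration is good to about 2 mm. A picture is of the moment at which its call begins. camera_info takes no time and is no camera call.
- job_done(): hands the job in; it is judged then, once.
Trained networks look in the newest picture that a camera, given by its name, has taken for a name from the list of things; names that differ only in an ending like _2 or _b are one class to them, and where a whole thing is asked for, a point or a joint stands for the part that bears it (a point fixed in the world has none). Each returns a list of dicts, best first, with "p" (0 to 1); they miss things now and then, are a little off and sometimes report something else, mostly with a low value. They report only what shows in the picture. A call takes as long as a camera call.
- trace(camera, thing): "region" (400x640 bool, what is visible of it) and "location" ([column, row] in pixels, amid what is visible of it).
The state is a dict: "time": time; "joint_pos": joint angles; "joint_vel": joint speeds; "joint_efforts": joint torques, N m; "tool_pos": TCP position; "tool_rot": TCP orientation; "contact_force": force on the tool from outside, world axes, zero at the start; "ft_torque": the same for the moment, N m; "gripper_width": opening from 0.0 (shut) to 1.0 (fully open); "grasp_force": force on a finger pad.
Only numpy, scipy, OpenCV 4.12 (cv2) and the standard library are available. Lean on these libraries where they do the work, as an engineer would, in place of code of your own. Each camera call takes 0.05 s, during which the arm holds its last target. There are 200 camera calls.

TASK

The two dropper bottles stand in each other's wells of the bottle carrier: swap them, so that the blue-capped bottle stands in the blue well and the red-capped bottle in the red well. Then lay the white clip cover over them and press it down until the hooks at both ends snap over its edges and it sits fully home, and keep pressing: the program finishes with the hand still on the cover, holding it firmly down. Leave the timer, the amber dropper bottle and the tape roll where they stand.

Things in the scene. Friction and masses are not known exactly. Their poses are not given: they have to be found in the camera images.
- carrier: Bottle carrier, fixed, any yaw: block 48 (x) x 126 (y) x 28 (high) mm with three round wells 42 mm apart along y: blue (+y), grey spare (middle), red (-y). Wells 28.5 mm wide, floor 6 mm above the bench. At each end, 63 to 70 mm from the middle, a grey pillar 30 mm wide and 56 mm high (the seat), outside it an orange sprung hook to 73 mm. 176 mm long. Origin: underside centre, z up.
- blue_well (a point): Centre of the floor of the blue well (6 mm above the bench), where the blue-capped bottle's origin belongs.
- spare_well (a point): Centre of the floor of the empty grey middle well, free for parking a bottle during the swap.
- red_well (a point): Centre of the floor of the red well, where the red-capped bottle's origin belongs.
- seat (a point): Middle of the seat plane on the pillar tops, 56 mm above the bench: the cover's origin lies here when it is home, its y axis along the carrier's y axis (either way round).
- latch_blue (a joint): Orange sprung hook at the blue end, m: 0 = in (rest), up to 0.006 pushed out. Its nose overhangs the edge of the seated cover by 3 mm, 1.5 mm above the plate; over it a 30 degree slope leads the plate in. Pressing the cover past both hooks takes about 11 N, rising from 11 to 5 mm above home; then the force drops, and within 2 mm of home the hooks spring back over the plate.
- latch_red (a joint): The same hook at the red end.
- cover: White clip cover, loose, flat on the bench, 60 g: plate 46 (x) x 148 (y) x 4 mm with two 26 mm holes 42 mm either side of the middle along y, which pass over the bottle caps; in the middle a finger grip 16 mm thick (x), 30 mm long (y), its top 28 mm above the plate's underside. Same after half a turn. Origin: centre of the plate's underside; z up through the grip.
- blue_bottle: White dropper bottle with a blue cap, 30 g, body 26 mm wide and 47 mm high, cap 19 mm wide on top, 67 mm in all. Starts in the red well. Origin: centre of its underside, z up the bottle.
- red_bottle: The same bottle with a red cap. Starts in the blue well.
- kitchen_timer: Bystander: round white timer with a red knob, 64 mm wide, 39 mm high. Origin: centre of its underside.
- amber_dropper: Bystander: amber glass dropper bottle, 33 mm wide, 102 mm high. Origin: centre of its underside.
- tape: Bystander: roll of tan tape lying flat, 96 mm wide, 25 mm high. Origin: centre of its underside.

How it is judged:
On the way, in this order (a step that is already met when the one before it is completed fails the run):
1. both bottles stand let go in the wells of their own colour (horizontal distance between blue_bottle and blue_well below 0.004 m and z of blue_bottle in the frame of blue_well below 0.004 m and angle between each of blue_bottle, red_bottle's own z axis and vertical below 0.12 rad and horizontal distance between red_bottle and red_well below 0.004 m and z of red_bottle in the frame of red_well below 0.004 m and contact force between the fingers and blue_bottle below 0.1 N and contact force between the fingers and red_bottle below 0.1 N), for 0.2 s.
2. the cover is snapped home under both hooks (z of cover in the frame of seat between -0.003 and 0.0015 m and horizontal distance between cover and seat below 0.005 m and angle between the y axis of cover and the y axis of carrier, either way round below 0.1 rad and angle between cover's own z axis and vertical below 0.05 rad and value of joint each of latch_blue, latch_red below 0.001 m), for 0.2 s.
At the end, for the whole second after the job is handed in: Each bottle upright on the floor of its own colour's well (4 mm, 0.12 rad). Cover on the seat (at most 1.5 mm high, 5 mm off, 0.05 rad tilted, 0.1 rad turned), both hooks sprung back (joints under 1 mm), the fingers on it pressing it on the carrier with over 4 N (all of step 2 and horizontal distance between blue_bottle and blue_well below 0.004 m and z of blue_bottle in the frame of blue_well below 0.004 m and angle between each of blue_bottle, red_bottle's own z axis and vertical below 0.12 rad and horizontal distance between red_bottle and red_well below 0.004 m and z of red_bottle in the frame of red_well below 0.004 m and contact force between cover and carrier above 4 N and contact force between the fingers and cover above 4 N); the arm keeps its last pose, push and grip.
It fails at once if the timer, amber dropper bottle or tape roll is moved more than 15 mm or tipped over (distance of any of kitchen_timer, amber_dropper, tape from where it was at the start of the episode above 0.015 m or angle between amber_dropper's own z axis and vertical above 0.5 rad).
It also fails if it takes over 72 s, if anything falls off the work surface, if the arm or the gripper's body presses on something with over 40 N, if the wrist force passes 120 N, or if a joint passes its speed limit or range.

## Working session

There is one attempt and no reset: what is moved stays moved. The work goes in short steps, Python scripts to look and compute and a tool call to move; the robot and the scene stay as the last step left them, time stands still between calls to the robot, and variables do not carry over. Pictures are saved under pics/ and viewed, at most 10 in all, crops included, and the job is handed in when it is done.

Besides the shell and the picture viewer there is one more tool, called after "Call:" in YAML: its name, and indented under it one key for each argument. play_rows: Moves the arm, as the interface text tells. Its arguments: {"type":"object","properties":{"linear":{"type":"array","items":{"type":"array","items":{"type":"number"}}},"turn":{"type":"array","items":{"type":"number"}},"hand":{"type":"number"}},"required":["linear","turn"]}

```bash
mkdir -p pics
cat > h.py <<'E'
from plant import *
import numpy as np, cv2
from scipy.spatial.transform import Rotation as R
def cam(n):
    c=camera_info(n); a=np.array(c["attitude"],float)
    M=a if a.shape==(3,3) else R.from_quat(a[[1,2,3,0]]).as_matrix()
    return np.array(c["camera_matrix"]),np.array(c["distortion"]),np.array(c["origin"]),M
def world(n,px,z):
    K,D,o,M=cam(n)
    p=cv2.undistortPoints(np.array(px,float).reshape(-1,1,2),K,D).reshape(-1,2)
    d=np.c_[p,np.ones(len(p))]@M.T
    return o+d*((z-o[2])/d[:,2])[:,None]
def pix(n,P):
    K,D,o,M=cam(n)
    q=(np.array(P,float).reshape(-1,3)-o)@M
    return cv2.projectPoints(q,np.zeros(3),np.zeros(3),K,D)[0].reshape(-1,2)
def save(n,f):
    im=grab_frame(n); cv2.imwrite(f"pics/{f}.png",im[:,:,::-1]); return im
E
python3 - <<'E'
from h import *
for n in("top","side"):
    save(n,n+"0"); print(n,camera_info(n))
    for t in("carrier","cover","blue_bottle","red_bottle","kitchen_timer","amber_dropper","tape"):
        for r in trace(n,t)[:2]:
            if r["p"]<.3: continue
            c=np.array(r["location"]); print(t,round(r["p"],2),c.round(1),world(n,[c],0).round(3), cv2.minAreaRect(np.argwhere(r["region"])[:,::-1].astype(np.float32)))
print(state())
E
```

```text
top {'camera_matrix': array([[460.81771191,   0.        , 317.59800997],
       [  0.        , 460.81771191, 202.57524474],
       [  0.        ,   0.        ,   1.        ]]), 'distortion': array([-0.06836459,  0.        ,  0.        ,  0.        ,  0.        ]), 'origin': array([ 0.21856295, -0.04025588,  1.47961587]), 'attitude': array([-0.06095179,  0.71306773, -0.69452254,  0.07387646])}
carrier 0.7 [262.  205.5] [[0.49  0.117 0.   ]] ((263.3000183105469, 208.10000610351562), (16.54690170288086, 52.32398986816406), 63.43495178222656)
carrier 0.31 [273.8 202.3] [[0.502 0.079 0.   ]] ((275.0, 202.0), (6.0, 6.0), 90.0)
cover 0.55 [381.2 217. ] [[ 0.463 -0.273  0.   ]] ((380.2925720214844, 214.7780303955078), (14.757795333862305, 44.637779235839844), 59.931419372558594)
blue_bottle 0.55 [249.6 213. ] [[0.464 0.156 0.   ]] ((251.25003051757812, 213.25003051757812), (7.77817440032959, 7.071067810058594), 45.0)
red_bottle 0.5 [273.2 199.4] [[0.511 0.082 0.   ]] ((275.0, 201.5), (9.0, 8.0), 90.0)
amber_dropper 0.56 [212.  184.5] [[0.556 0.285 0.   ]] ((206.75001525878906, 178.25), (28.2
[... 1520 characters left out ...]
'joint_pos': array([-1.36199430e+00,  5.26436969e-02,  1.61285985e+00,  5.39716715e-06,
        1.47598566e+00, -1.18978967e-01]), 'joint_vel': array([ 0.00181923,  0.00044116,  0.00091547, -0.00073179, -0.00108876,
        0.00115629]), 'joint_efforts': array([-1.81007897e-03, -3.93642819e+01, -3.70444143e+01, -2.28830240e-04,
        4.61620166e-04, -5.23383534e-06]), 'tool_pos': array([ 0.20122924, -0.59172251,  0.23136253]), 'tool_rot': array([5.15468725e-05, 9.86600027e-01, 1.63157545e-01, 5.00579535e-06]), 'contact_force': array([-0.12877628,  0.03654438,  0.4518467 ]), 'ft_torque': array([ 0.00356524,  0.05405998, -0.0156629 ]), 'grasp_force': 0.0, 'gripper_width': 0.9998886275860579}
```

Run:
```python
import cv2
t=cv2.imread("pics/top0.png");s=cv2.imread("pics/side0.png")
cv2.imwrite("pics/tc.png",cv2.resize(t[150:270,220:420][:, :],(800,480),interpolation=cv2.INTER_CUBIC))
cv2.imwrite("pics/sc.png",cv2.resize(s[140:290,190:390],(800,600),interpolation=cv2.INTER_CUBIC))
```

```text
(no output)
```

View pics/tc.png

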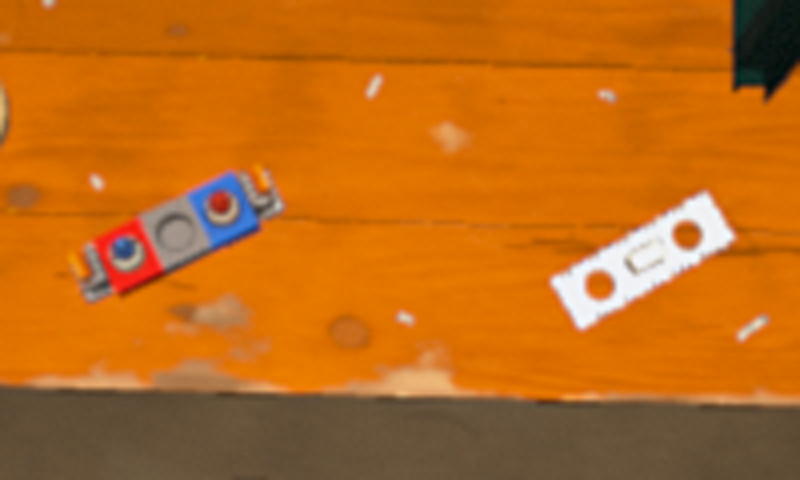

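View pics/sc.png

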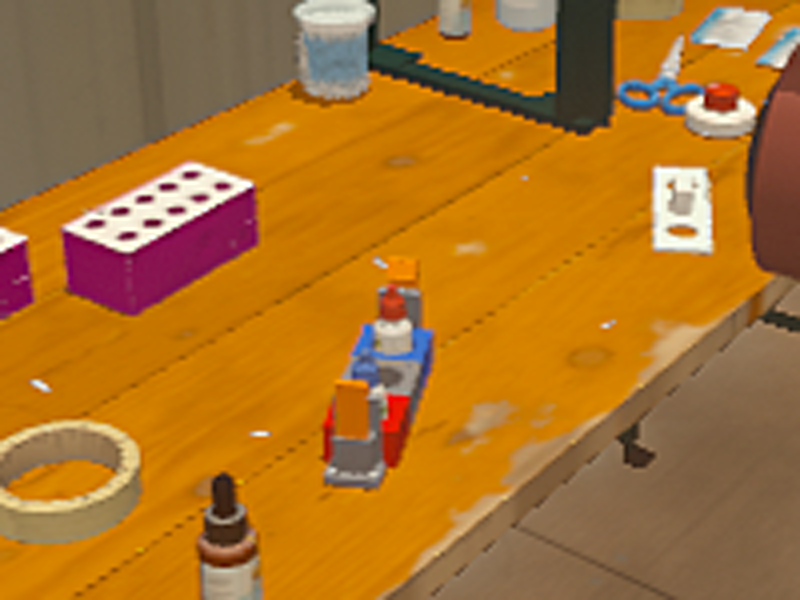

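```bash
cat > m.py <<'E'
from h import *
from scipy.optimize import minimize
def caps(n,im,box):
    x0,y0,x1,y1=box; h=cv2.cvtColor(im[y0:y1,x0:x1],cv2.COLOR_RGB2HSV); return h
def softpoly(P,n,shape,S=8):
    q=pix(n,P); m=np.zeros((shape[1]*S//S*1,),np.uint8)
    return q
def render(polys,n,box,S=8):
    # polys: list of (Nx3 pts, value); painter's order; returns averaged value image
    x0,y0,x1,y1=box; m=np.zeros(((y1-y0)*S,(x1-x0)*S,3),np.float32)
    for P,v in polys:
        q=((pix(n,P)-[x0,y0]+.5)*S-.5)
        cv2.fillPoly(m,[np.round(cv2.convexHull(q.astype(np.float32)).reshape(-1,2)*16).astype(np.int32)],v,shift=4)
    return cv2.resize(m,(x1-x0,y1-y0),interpolation=cv2.INTER_AREA)
def tf(p,L):
    c,s=np.cos(p[2]),np.sin(p[2]); L=np.array(L,float)
    return np.c_[p[0]+c*L[:,0]-s*L[:,1],p[1]+s*L[:,0]+c*L[:,1],L[:,2]]
def rect(a,b,c,d,z): return [[a,b,z],[c,b,z],[c,d,z],[a,d,z]]
t=np.linspace(0,2*np.pi,32,endpoint=False)
def disc(x,y,r,z): return [[x+r*np.cos(k),y+r*np.sin(k),z] for k in t]
def cover_polys(p,z=0.0,al=1.):
    P=[(tf(p,rect(-.023,-.074,.023,.074,z+.004)+rect(-.023,-.074,.023,.074,z)),(1,)*3)]
    for y in(-.042,.042): P.append((tf(p,disc(0,y,.0125,z+.003)),(0,)*3))
    P.append((tf(p,rect(-.008,-.015,.008,.015,z+.028)+rect(-.008,-.015,.008,.015,z+.004)),(1,)*3))
    return P
E
python3 - <<'E'
from m import *
im=cv2.imread("pics/top0.png")[:,:,::-1]
# caps / patches
H=cv2.cvtColor(np.ascontiguousarray(im),cv2.COLOR_RGB2HSV).astype(int)
sub=im[188:230,235:295]
for (c,r) in [(251,211),(275,200),(262,206),(248,219),(256,214),(279,197),(279,206),(243,213),(300,215),(285,193)]:
    print((c,r),im[r,c])
box=(350,190,412,240)
B=im[box[1]:box[3],box[0]:box[2]].astype(float)
a=np.clip((B[:,:,2]-60)/(235-60),0,1); print(B[:,:,2].min(),np.median(B[:,:,2]),B[:,:,2].max())
bg=np.median(B[:,:,2]); hi=np.percentile(B[:,:,2],97); a=np.clip((B[:,:,2]-bg)/(hi-bg),0,1)
f=lambda p:((render(cover_polys(p),"top",box)[:,:,0]-a)**2).sum()
best=min((minimize(f,[.463,-.268,y],method="Nelder-Mead",options=dict(initial_simplex=np.array([[.463,-.268,y],[.475,-.268,y],[.463,-.256,y],[.463,-.268,y+.15]]),xatol=1e-5,fatol=1e-3)) for y in(-.5,.5,-1.1,1.1)),key=lambda r:r.fun)
print(best.x,best.fun)
S=cv2.imread("pics/side0.png")[:,:,::-1]
np.set_printoptions(linewidth=200)
for k in(0,2): print(sub[8:30,10:46,k])
E
```

```text
(251, 211) [ 53  85 130]
(275, 200) [170  43  20]
(262, 206) [154 140 130]
(248, 219) [240  34  20]
(256, 214) [191  67  55]
(279, 197) [ 53 112 201]
(279, 206) [ 60 118 208]
(243, 213) [153 139 132]
(300, 215) [228 119   0]
(285, 193) [234 148  65]
0.0 0.0 255.0
[ 0.47098597 -0.2699152   0.54369013] 28.977035773597066
[[223 223 223 222 222 220 221 222 223 223 224 223 221 220 219 220 220 222 225 228 229 232 231 231 217 182 139  98  67  57  60  57  54  55  65 108]
 [222 221 221 221 219 220 220 220 221 221 220 220 219 215 215 216 219 221 223 226 228 229 219 180 142 101  68  60  68  98 107 102  79  57  53  85]
 [214 213 212 212 212 213 214 216 215 216 215 213 208 209 209 210 213 216 219 222 216 190 145 102  70  56  68 104 136 170 170 169 134  92  57  62]
 [205 206 203 204 203 206 205 209 210 210 209 206 206 204 204 203 202 204 203 192 181 159 104  63  51  59  96 147 177 209 194 177 150 142  91  54]
 [205 204 203 201 201 201 201 203 205 208 211 209 207 206 202 200 191 184 177 165 163 156 124  78  57  71 128 156 167 190 170 164 152 170 116  52]
 [204 204 205 204 203 204 203 204 205 207 20
[... 4990 characters left out ...]
18 145 113  57  25  65 121 138 137 134 134 135 136 134 131 115 100  78  61  47  32  22   0   0   0   0   0   0]
 [ 38  35  79 106 116 116 109 116 144 152 109  55  21  42  95 130 142 139 142 138 131 114 101  78  61  46  24  12   0   0   0   0   0   0   0   0]
 [ 63  26  58 116 145 147 145 150 154 127  84  41  19  23  68 122 141 137 131 113 101  79  63  45  28   6   0   0   0   0   0   0   0   0   0   0]
 [ 85  34  29  78 126 152 155 143 118  86  54  29  21  19  44  96 123 113  90  71  60  45  23  12   0   0   0   0   0   0   0   0   0   0   0   0]
 [107  60  23  35  72 102 108  92  68  50  31  26  23  21  26  52  73  70  54  38  23   9   0   0   0   0   0   0   0   0   0   0   0   0   0   0]]
```

```bash
cat >> m.py <<'E'
RED,GRY,BLU,ORG,WHT=(244,20,20),(163,150,138),(60,118,212),(222,125,0),(185,165,150)
def col(p,x,y,r,z0,z1,v): return (tf(p,disc(x,y,r,z0)+disc(x,y,r,z1)),v)
def carrier_polys(p,box,b_in=-1):
    x0,y0,x1,y1=box; P=[]
    big=np.array([[-1,-1,0],[1,-1,0],[1,1,0],[-1,1,0]])*2.; big[:,0]+=.4; 
    w=world("top",[[x0-9,y0-9],[x1+9,y0-9],[x1+9,y1+9],[x0-9,y1+9]],0); P.append((w,ORG))
    for a,b,c in((-.063,-.021,RED),(-.021,.021,GRY),(.021,.063,BLU)):
        P.append((tf(p,rect(-.024,a,.024,b,.0)+rect(-.024,a,.024,b,.028)),tuple(.75*k for k in c)))
    for a,b,c in((-.063,-.021,RED),(-.021,.021,GRY),(.021,.063,BLU)):
        P.append((tf(p,rect(-.024,a,.024,b,.028)),c))
    P.append((tf(p,disc(0,0,.01425,.028)),(110,95,85)));P.append((tf(p,disc(0,0,.0125,.010)),GRY))
    for s in(1,-1):
        c=(165,40,25) if s*b_in<0 else (53,80,130)
        P.append((tf(p,disc(0,.042*s,.01425,.028)),(110,95,85)))
        P.append(col(p,0,.042*s,.013,.02,.048,WHT)); P.append(col(p,0,.042*s,.0095,.053,.073,c))
    return P
E
cat > fit.py <<'E'
from m import *
def fitc(im,box,p0):
    B=im[box[1]:box[3],box[0]:box[2]].astype(float)
    # only compare within block (exclude pillars)
    msk=render([(tf(p0,rect(-.04,-.058,.04,.058,.01)),(1,)*3)],"top",box)
    f=lambda p:(np.minimum(np.abs(render(carrier_polys(p,box),"top",box)-B),80)**1.0*msk).sum()/msk.sum()
    sx=np.array([p0,p0+[.006,0,0],p0+[0,.006,0],p0+[0,0,.06]])
    return minimize(f,p0,method="Nelder-Mead",options=dict(initial_simplex=sx,xatol=2e-5,fatol=1e-3))
if __name__=="__main__":
    im=cv2.imread("pics/top0.png")[:,:,::-1]; box=(235,185,297,230)
    for d in([0,0,0],[.005,-.004,.03],[-.004,.004,-.04]):
        r=fitc(im,box,np.array([.478,.113,.45-np.pi])+d); print(r.x,np.degrees(r.x[2]),r.fun)
    o=np.hstack([im[box[1]:box[3],box[0]:box[2]],render(carrier_polys(r.x,box),"top",box).astype(np.uint8)])
    cv2.imwrite("pics/fit.png",cv2.resize(o,None,fx=6,fy=6,interpolation=cv2.INTER_NEAREST)[:,:,::-1])
    # triangulated caps: pixel centroids
    H=im.astype(int); yy,xx=np.mgrid[:400,:640]
    print("tool yaw now", R.from_quat(state()["tool_rot"][[1,2,3,0]]).as_matrix()[:,1])
    s=cv2.imread("pics/side0.png")[:,:,::-1].astype(int)
    P=tf(r.x,[[0,.042,.063],[0,-.042,.063]]); print("side pred caps",pix("side",P))
    for nm,m in(("red",(s[:,:,0]>110)&(s[:,:,1]<60)&(s[:,:,2]<70)),("blue",(s[:,:,2]>s[:,:,0]+35)&(s[:,:,1]<130))):
        c,r0=(pix("side",P)[0 if nm=="red" else 1]).round().astype(int)
        w=m&(abs(xx-c)<8)&(abs(yy-r0)<9); print(nm,xx[w].mean(),yy[w].mean(),w.sum(),yy[w].min(),yy[w].max(),xx[w].min(),xx[w].max())
E
python3 fit.py
```

```text
Traceback (most recent call last):
  File "fit.py", line 12, in <module>
    r=fitc(im,box,np.array([.478,.113,.45-np.pi])+d); print(r.x,np.degrees(r.x[2]),r.fun)
  File "fit.py", line 8, in fitc
    return minimize(f,p0,method="Nelder-Mead",options=dict(initial_simplex=sx,xatol=2e-5,fatol=1e-3))
  File "fit.py", line 6, in <lambda>
    f=lambda p:(np.minimum(np.abs(render(carrier_polys(p,box),"top",box)-B),80)**1.0*msk).sum()/msk.sum()
                                  ~~~~~~^^^^^^^^^^^^^^^^^^^^^^^^^^^^^^^^
  File "m.py", line 12, in render
    q=((pix(n,P)-[x0,y0]+.5)*S-.5)
        ~~~^^^^^
  File "h.py", line 14, in pix
    K,D,o,M=cam(n)
            ~~~^^^
  File "h.py", line 5, in cam
    c=camera_info(n); a=np.array(c["attitude"],float)
ValueError: time passes only in moves, steps and waits
```

Too many camera_info calls; cache it.

```bash
sed -i 's/^def cam(n)/import functools\n@functools.lru_cache\ndef cam(n)/' h.py; python3 fit.py
```

```text
[ 0.47896395  0.11009186 -2.65071145] -151.8745790587266 13.922964350681339
[ 0.47905271  0.10969853 -2.65176379] -151.93487333716274 14.003613579254681
[ 0.47924394  0.10969332 -2.65348135] -152.03328212305289 14.317350646592551
tool yaw now [ 3.21942475e-01 -9.46759226e-01  1.03345758e-04]
side pred caps [[287.27715168 213.87035856]
 [280.64473793 230.26810592]]
red 287.4 216.56 25 212 219 285 290
blue 281.258064516129 229.16129032258064 62 222 236 278 288
```

View pics/fit.png

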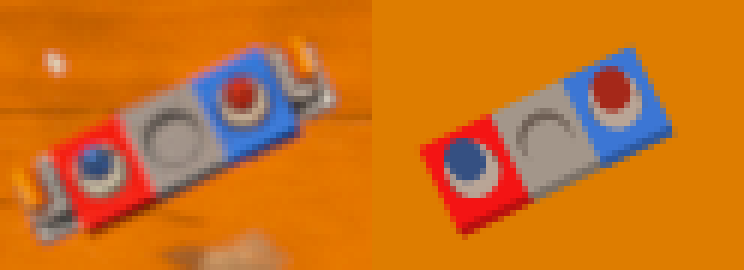

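```bash
cat > f2.py <<'E'
from fit import *
im=cv2.imread("pics/top0.png")[:,:,::-1]; box=(235,185,297,230)
B=im[box[1]:box[3],box[0]:box[2]].astype(float); p0=np.array([.479,.110,-2.651])
L=[(tf(p0,rect(-.036,-.06,.036,.06,.012)),(1,)*3)]
for s in(1,-1): L.append((tf(p0,disc(0,.042*s,.016,.028)+disc(0,.042*s,.0105,.073)),(0,)*3))
msk=render(L,"top",box)
sh=lambda A:cv2.GaussianBlur(A,(0,0),.5)
f=lambda p:(np.minimum(np.abs(sh(render(carrier_polys(p,box),"top",box))-B),80)*msk).sum()/msk.sum()
for d in([0,0,0],[.003,-.003,.03],[-.003,.003,-.03]):
    r=minimize(f,p0+d,method="Nelder-Mead",options=dict(initial_simplex=np.array([p0,p0+[.006,0,0],p0+[0,.006,0],p0+[0,0,.06]])+d,xatol=2e-5,fatol=1e-3)); p=r.x
    print(p,np.degrees(p[2]),r.fun)
print("wells blue,spare,red",tf(p,[[0,.042,.006],[0,0,.006],[0,-.042,.006]]),"xaxis",np.cos(p[2]),np.sin(p[2]))
E
python3 f2.py
```

```text
[ 0.47929731  0.10990359 -2.64803246] -151.72108391887767 10.17105813219029
[ 0.47924126  0.10994842 -2.64453391] -151.52063172848642 10.15951723461789
[ 0.47920916  0.10994937 -2.6450322 ] -151.54918174498903 10.15969536912573
wells blue,spare,red [[0.49921814 0.07302186 0.006     ]
 [0.47920916 0.10994937 0.006     ]
 [0.45920018 0.14687688 0.006     ]] xaxis -0.8792263739961336 -0.4764042225564453
```

Call:
play_rows:
  linear:
    - [0.02,0.055,0]
    - [0.02,0.055,0]
    - [0.02,0.055,0]
    - [0.02,0.055,0]
    - [0.02,0.055,0]
    - [0.02,0.055,0]
    - [0.02,0.055,0]
    - [0.02,0.055,0]
  turn: [9,9,9,9,9,9,9,9]
  hand: 0.0854

```text
time: 1.8
tool_pos: [0.3616, -0.15, 0.2317]
tool_rot: [0.001, 0.701, 0.714, 0.0]
contact_force: [1.3, 0.4, 0.3]
gripper_width: 0.998
grasp_force: 0.0
```

Call:
play_rows:
  linear:
    - [0.014,0.043,0]
    - [0.014,0.043,0]
    - [0.014,0.043,0]
    - [0.014,0.043,0]
    - [0.014,0.043,0]
    - [0.014,0.043,0]
    - [0.014,0.0409,-0.03]
    - [0,0,-0.04]
  turn: [4,4,4,4,4,4,3.6,0]

```text
time: 2.8
tool_pos: [0.4607, 0.1497, 0.1621]
tool_rot: [0.001, 0.51, 0.86, 0.001]
contact_force: [-0.1, -0.1, -0.1]
gripper_width: 0.994
grasp_force: 0.0
```

```bash
cat > st.py <<'E'
from h import *
s=state(); y=R.from_quat(s["tool_rot"][[1,2,3,0]]).as_matrix()[:,1]
print(round(s["time"],2),s["tool_pos"].round(4),np.degrees(np.arctan2(y[1],y[0])).round(2),s["contact_force"].round(2),s["ft_torque"].round(2),s["gripper_width"],s["grasp_force"])
E
python3 -c "
from h import *
save('top','top1');save('side','side1')
import cv2
t=cv2.imread('pics/top1.png')[150:250,200:340];s=cv2.imread('pics/side1.png')[150:270,220:360]
cv2.imwrite('pics/v1.png',cv2.resize(np.vstack([t,s])[:, :],None,fx=2.7,fy=2.7,interpolation=cv2.INTER_CUBIC))
exec(open('st.py').read())"
```

```text
2.9 [0.4559 0.1474 0.1563] 28.47 [-0.77  0.23 -0.37] [ 0.01  0.06 -0.02] 1.0018616939530238 0.0
```

View pics/v1.png

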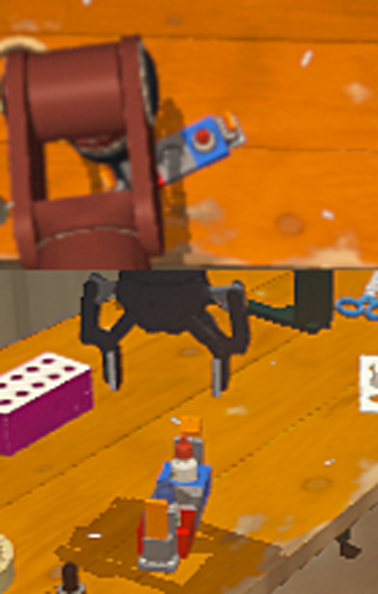

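Call:
play_rows:
  linear:
    - [0,0,0]
    - [0,0,0]
    - [0,0,0]
  turn: [0,0,0]

```text
time: 3.28
tool_pos: [0.4603, 0.147, 0.1632]
tool_rot: [0.001, 0.513, 0.859, 0.001]
contact_force: [1.0, -0.3, 1.0]
gripper_width: 1.0
grasp_force: 0.0
```

```bash
python3 st.py
python3 - <<'E'
from h import *
s=cv2.imread("pics/side1.png")[:,:,::-1]
P=[[.4559,.1474,.1563]]; u=np.array([.879,.476,0])
print(pix("side",P), [pix("side",[P[0]+np.array([0,0,.013])+k*.0427*u]).round(1) for k in(1,-1)])
E
```

```text
3.27 [0.4603 0.147  0.1632] 28.34 [ 1.02 -0.31  1.05] [0.01 0.03 0.  ] 1.0001598638122715 0.0
[[280.7924866 198.1431757]] [array([[263.3, 192.1]]), array([[298.2, 194.7]])]
```

Call:
play_rows:
  linear:
    - [-0.001,0,-0.03]
    - [0,0,-0.04]
    - [0,0,-0.03]
    - [0,0,-0.02]
    - [0,0,-0.01]
    - [0,0,0]
    - [0,0,0]
  turn: [0,0,0,0,0,0,0]

```text
time: 4.15
tool_pos: [0.4593, 0.1473, 0.0326]
tool_rot: [0.001, 0.512, 0.859, 0.001]
contact_force: [0.3, 0.1, -0.4]
gripper_width: 0.997
grasp_force: 0.0
```

Call:
play_rows:
  linear:
    - [0,0,0]
    - [0,0,0]
    - [0,0,0]
    - [0,0,0]
    - [0,0,0]
  turn: [0,0,0,0,0]
  hand: 0.034

```text
time: 4.78
tool_pos: [0.4582, 0.1472, 0.0313]
tool_rot: [-0.0, 0.512, 0.859, -0.0]
contact_force: [-0.9, 0.2, 0.1]
gripper_width: 0.398
grasp_force: 0.0
```

```bash
python3 st.py
```

```text
4.78 [0.4582 0.1472 0.0313] 28.38 [-0.9   0.21  0.07] [-0.01  0.02  0.01] 0.39783939826699366 0.0
```

Call:
play_rows:
  linear:
    - [0,0,0]
    - [0,0,0]
  turn: [0,0]
  hand: 0.015

```text
time: 5.03
tool_pos: [0.4592, 0.1475, 0.0318]
tool_rot: [0.001, 0.512, 0.859, 0.001]
contact_force: [3.2, 1.2, -0.1]
gripper_width: 0.278
grasp_force: 58.7
```

Call:
play_rows:
  linear:
    - [0,0,0]
    - [0,0,0]
    - [0,0,0]
    - [0,0,0]
  turn: [0,0,0,0]

```text
time: 5.52
tool_pos: [0.4591, 0.1475, 0.0318]
tool_rot: [0.001, 0.512, 0.859, 0.001]
contact_force: [5.1, 2.8, -0.3]
gripper_width: 0.283
grasp_force: 58.8
```

```bash
python3 st.py
```

```text
5.53 [0.4591 0.1475 0.0318] 28.37 [ 5.07  2.78 -0.34] [ 0.48 -0.83 -0.02] 0.28348385395497405 58.80658686161041
```

Call:
play_rows:
  linear:
    - [0.0009,0.0005,0]
    - [0,0,0]
    - [0,0,0]
  turn: [0,0,0]

```text
time: 5.9
tool_pos: [0.4592, 0.1476, 0.0316]
tool_rot: [0.0, 0.512, 0.859, -0.0]
contact_force: [1.6, 0.7, 4.1]
gripper_width: 0.284
grasp_force: 59.0
```

Call:
play_rows:
  linear:
    - [0.0009,0.0005,0]
    - [0,0,0]
    - [0,0,0]
  turn: [0,0,0]

```text
time: 6.28
tool_pos: [0.4593, 0.1477, 0.0315]
tool_rot: [-0.001, 0.512, 0.859, -0.001]
contact_force: [-1.1, -1.5, 7.4]
gripper_width: 0.279
grasp_force: 59.5
```

Call:
play_rows:
  linear:
    - [0,0,0.004]
    - [0,0,0.004]
    - [0,0,0]
    - [0,0,0]
  turn: [0,0,0,0]

```text
time: 6.78
tool_pos: [0.4596, 0.1481, 0.039]
tool_rot: [-0.0, 0.512, 0.859, -0.0]
contact_force: [0.1, 0.4, -0.3]
gripper_width: 0.282
grasp_force: 58.9
```

```bash
python3 st.py
```

```text
6.78 [0.4596 0.1481 0.039 ] 28.38 [ 0.14  0.4  -0.35] [-0.    0.    0.02] 0.282215072652618 58.85495960712433
```

Call:
play_rows:
  linear:
    - [0.0018,0.001,0]
    - [0,0,0]
    - [0,0,0]
  turn: [0,0,0]

```text
time: 7.15
tool_pos: [0.4611, 0.149, 0.0389]
tool_rot: [-0.001, 0.512, 0.859, -0.001]
contact_force: [-2.7, -2.3, 0.4]
gripper_width: 0.277
grasp_force: 59.1
```

Call:
play_rows:
  linear:
    - [0.0009,0.0005,0]
    - [0,0,0]
    - [0,0,0]
  turn: [0,0,0]

```text
time: 7.52
tool_pos: [0.4613, 0.149, 0.0389]
tool_rot: [-0.001, 0.512, 0.859, -0.002]
contact_force: [-6.5, -3.6, 4.9]
gripper_width: 0.28
grasp_force: 59.4
```

Call:
play_rows:
  linear:
    - [-0.0036,-0.002,0]
    - [0,0,0]
    - [0,0,0]
  turn: [0,0,0]

```text
time: 7.9
tool_pos: [0.4596, 0.1479, 0.0396]
tool_rot: [0.0, 0.512, 0.859, 0.001]
contact_force: [0.3, -0.2, -0.3]
gripper_width: 0.281
grasp_force: 59.0
```

Call:
play_rows:
  linear:
    - [0.0013,-0.0014,0]
    - [0,0,0]
    - [0,0,0]
  turn: [0,0,0]

```text
time: 8.28
tool_pos: [0.4605, 0.1467, 0.0395]
tool_rot: [-0.0, 0.512, 0.859, 0.0]
contact_force: [-1.8, 2.4, 1.7]
gripper_width: 0.284
grasp_force: 59.2
```

Call:
play_rows:
  linear:
    - [0.0005,-0.0009,0]
    - [0,0,0]
    - [0,0,0]
  turn: [0,0,0]

```text
time: 8.65
tool_pos: [0.4607, 0.1465, 0.0396]
tool_rot: [-0.001, 0.512, 0.859, 0.001]
contact_force: [-3.5, 6.2, 4.0]
gripper_width: 0.283
grasp_force: 59.4
```

Call:
play_rows:
  linear:
    - [-0.0024,0.0044,0]
    - [0,0,0]
    - [0,0,0]
  turn: [0,0,0]

```text
time: 9.02
tool_pos: [0.4589, 0.1493, 0.0394]
tool_rot: [0.001, 0.512, 0.859, -0.0]
contact_force: [1.5, -2.9, -0.3]
gripper_width: 0.281
grasp_force: 59.1
```

Call:
play_rows:
  linear:
    - [0.0013,-0.0013,0.01]
    - [0,0,0.02]
    - [0.01,-0.0185,0]
    - [0.01,-0.0185,0]
    - [0,0,0]
    - [0,0,0]
  turn: [0,0,0,0,0,0]

```text
time: 9.78
tool_pos: [0.4794, 0.1119, 0.0694]
tool_rot: [-0.0, 0.512, 0.859, 0.0]
contact_force: [0.1, 0.2, -0.4]
gripper_width: 0.284
grasp_force: 59.2
```

```bash
python3 st.py
```

```text
9.78 [0.4794 0.1119 0.0694] 28.37 [ 0.08  0.18 -0.36] [ 0.   -0.01 -0.06] 0.2836818679085688 59.15034234523773
```

Call:
play_rows:
  linear:
    - [0.0008,-0.0008,-0.01]
    - [0,0,-0.008]
    - [0,0,-0.006]
    - [0,0,0]
    - [0,0,0]
  turn: [0,0,0,0,0]

```text
time: 10.4
tool_pos: [0.4807, 0.1108, 0.0454]
tool_rot: [0.0, 0.512, 0.859, 0.0]
contact_force: [-0.6, -0.2, -0.5]
gripper_width: 0.281
grasp_force: 59.1
```

Call:
play_rows:
  linear:
    - [0,0,-0.008]
    - [0,0,-0.005]
    - [0,0,0]
    - [0,0,0]
  turn: [0,0,0,0]

```text
time: 10.9
tool_pos: [0.4807, 0.1107, 0.0322]
tool_rot: [0.0, 0.512, 0.859, 0.0]
contact_force: [-0.3, -0.7, -0.8]
gripper_width: 0.282
grasp_force: 59.4
```

Call:
play_rows:
  linear:
    - [0,0,0]
    - [0,0,0]
    - [0,0,0.03]
    - [0,0,0.03]
  turn: [0,0,0,0]
  hand: 0.045

```text
time: 11.4
tool_pos: [0.4803, 0.1107, 0.0927]
tool_rot: [-0.0, 0.512, 0.859, -0.0]
contact_force: [-0.4, 0.2, 0.4]
gripper_width: 0.525
grasp_force: 0.0
```

Call:
play_rows:
  linear:
    - [0.01,-0.0185,0.01]
    - [0.01,-0.0185,0]
    - [0,0,-0.02]
    - [0,0,-0.03]
    - [0,0,-0.02]
    - [0,0,0]
    - [0,0,0]
  turn: [0,0,0,0,0,0,0]

```text
time: 12.28
tool_pos: [0.5014, 0.0737, 0.0333]
tool_rot: [0.001, 0.512, 0.859, 0.0]
contact_force: [0.2, 0.6, 0.3]
gripper_width: 0.527
grasp_force: 0.0
```

```bash
python3 st.py
```

```text
12.28 [0.5014 0.0737 0.0333] 28.38 [0.21 0.61 0.25] [-0.02  0.01 -0.01] 0.5267079252146603 0.0
```

Call:
play_rows:
  linear:
    - [-0.001,-0.0002,-0.001]
    - [0,0,0]
  turn: [0,0]

```text
time: 12.52
tool_pos: [0.5001, 0.0735, 0.0321]
tool_rot: [0.001, 0.512, 0.859, 0.0]
contact_force: [-0.0, 0.7, -0.5]
gripper_width: 0.527
grasp_force: 0.0
```

Call:
play_rows:
  linear:
    - [0,0,0]
    - [0,0,0]
    - [0,0,0]
    - [0,0,0]
  turn: [0,0,0,0]
  hand: 0.015

```text
time: 13.02
tool_pos: [0.5002, 0.0735, 0.0319]
tool_rot: [0.0, 0.512, 0.859, 0.0]
contact_force: [0.8, -0.0, 4.3]
gripper_width: 0.279
grasp_force: 59.1
```

Call:
play_rows:
  linear:
    - [0,0,0.004]
    - [0,0,0.004]
    - [0,0,0]
    - [0,0,0]
  turn: [0,0,0,0]

```text
time: 13.52
tool_pos: [0.4993, 0.0735, 0.0391]
tool_rot: [-0.0, 0.512, 0.859, -0.0]
contact_force: [-0.1, 0.1, 0.4]
gripper_width: 0.282
grasp_force: 58.9
```

Call:
play_rows:
  linear:
    - [0.0022,0.0012,0]
    - [0,0,0]
    - [0,0,0]
  turn: [0,0,0]

```text
time: 13.9
tool_pos: [0.5012, 0.0745, 0.039]
tool_rot: [-0.001, 0.512, 0.859, -0.001]
contact_force: [-3.1, -1.3, 1.8]
gripper_width: 0.275
grasp_force: 59.1
```

Call:
play_rows:
  linear:
    - [-0.004,-0.0022,0]
    - [0,0,0]
    - [0,0,0]
  turn: [0,0,0]

```text
time: 14.28
tool_pos: [0.4988, 0.0728, 0.0397]
tool_rot: [0.001, 0.512, 0.859, 0.001]
contact_force: [3.4, 1.8, -3.1]
gripper_width: 0.283
grasp_force: 59.4
```

Call:
play_rows:
  linear:
    - [0.003,-0.0012,0]
    - [0,0,0]
    - [0,0,0]
  turn: [0,0,0]

```text
time: 14.65
tool_pos: [0.5004, 0.0718, 0.0393]
tool_rot: [-0.001, 0.512, 0.859, 0.0]
contact_force: [-1.3, 4.7, 1.7]
gripper_width: 0.281
grasp_force: 59.8
```

Call:
play_rows:
  linear:
    - [-0.0024,0.0044,0]
    - [0,0,0]
    - [0,0,0]
  turn: [0,0,0]

```text
time: 15.02
tool_pos: [0.4988, 0.0748, 0.0394]
tool_rot: [0.001, 0.512, 0.859, -0.001]
contact_force: [2.7, -4.6, -1.2]
gripper_width: 0.279
grasp_force: 59.7
```

Call:
play_rows:
  linear:
    - [0.0012,-0.0014,0.01]
    - [0,0,0.03]
    - [0,0,0.035]
    - [-0.0132,0.0247,0.005]
    - [-0.0132,0.0247,0]
    - [-0.0132,0.0247,0]
    - [0,0,0]
    - [0,0,0]
  turn: [0,0,0,0,0,0,0,0]

```text
time: 16.02
tool_pos: [0.4601, 0.1482, 0.1194]
tool_rot: [-0.0, 0.512, 0.859, -0.0]
contact_force: [0.2, -0.5, -1.0]
gripper_width: 0.277
grasp_force: 60.0
```

Call:
play_rows:
  linear:
    - [0,0,-0.02]
    - [0,0,-0.025]
    - [0,0,-0.01]
    - [0,0,0]
    - [0,0,0]
  turn: [0,0,0,0,0]

```text
time: 16.65
tool_pos: [0.4609, 0.1483, 0.0653]
tool_rot: [0.001, 0.512, 0.859, 0.001]
contact_force: [0.3, -0.6, 0.0]
gripper_width: 0.278
grasp_force: 59.9
```

```bash
python3 st.py
```

```text
16.65 [0.4609 0.1483 0.0653] 28.36 [ 0.3  -0.58  0.03] [-0.    0.01  0.02] 0.27836921472396026 59.94688332080841
```

Call:
play_rows:
  linear:
    - [-0.0002,-0.0006,-0.008]
    - [0,0,-0.008]
    - [0,0,-0.004]
    - [0,0,0]
    - [0,0,0]
  turn: [0,0,0,0,0]

```text
time: 17.27
tool_pos: [0.4598, 0.1478, 0.0443]
tool_rot: [-0.0, 0.512, 0.859, -0.0]
contact_force: [-0.3, -0.6, 0.3]
gripper_width: 0.28
grasp_force: 60.0
```

In. Lower, release, then fetch the blue bottle from the spare well.

Call:
play_rows:
  linear:
    - [0,0,-0.007]
    - [0,0,-0.006]
    - [0,0,0]
    - [0,0,0]
  turn: [0,0,0,0]

```text
time: 17.77
tool_pos: [0.46, 0.1478, 0.0319]
tool_rot: [-0.0, 0.512, 0.859, -0.0]
contact_force: [-1.6, -1.1, 5.3]
gripper_width: 0.282
grasp_force: 60.4
```

Call:
play_rows:
  linear:
    - [0,0,0]
    - [0,0,0]
    - [0,0,0.03]
    - [0,0,0.03]
  turn: [0,0,0,0]
  hand: 0.045

```text
time: 18.27
tool_pos: [0.4591, 0.1477, 0.0911]
tool_rot: [-0.001, 0.512, 0.859, -0.001]
contact_force: [0.3, 0.3, 0.1]
gripper_width: 0.522
grasp_force: 0.0
```

Call:
play_rows:
  linear:
    - [0.01,-0.0185,0.01]
    - [0.01,-0.0185,0]
    - [0,0,-0.02]
    - [0,0,-0.03]
    - [0,0,-0.02]
    - [0,0,0]
    - [0,0,0]
  turn: [0,0,0,0,0,0,0]

```text
time: 19.15
tool_pos: [0.4803, 0.1108, 0.032]
tool_rot: [0.0, 0.512, 0.859, 0.0]
contact_force: [0.0, -0.6, 0.3]
gripper_width: 0.524
grasp_force: 0.0
```

Call:
play_rows:
  linear:
    - [0,0,0]
    - [0,0,0]
    - [0,0,0]
    - [0,0,0]
  turn: [0,0,0,0]
  hand: 0.015

```text
time: 19.65
tool_pos: [0.481, 0.1109, 0.0327]
tool_rot: [0.001, 0.512, 0.859, 0.001]
contact_force: [-0.6, -0.8, 6.2]
gripper_width: 0.278
grasp_force: 58.9
```

Call:
play_rows:
  linear:
    - [0,0,0.01]
    - [0,0,0.022]
    - [0.0098,-0.0184,0.005]
    - [0.0098,-0.0184,0]
    - [0,0,0]
    - [0,0,0]
  turn: [0,0,0,0,0,0]

```text
time: 20.4
tool_pos: [0.4987, 0.074, 0.0675]
tool_rot: [-0.001, 0.512, 0.859, -0.0]
contact_force: [0.7, 0.4, -0.3]
gripper_width: 0.275
grasp_force: 59.6
```

```bash
python3 st.py
```

```text
20.4 [0.4987 0.074  0.0675] 28.35 [ 0.73  0.39 -0.3 ] [0.01 0.01 0.01] 0.2749974040644192 59.58656966686249
```

Call:
play_rows:
  linear:
    - [0.0004,0,-0.008]
    - [0,0,-0.008]
    - [0,0,-0.006]
    - [0,0,0]
    - [0,0,0]
  turn: [0,0,0,0,0]

```text
time: 21.02
tool_pos: [0.4999, 0.074, 0.0464]
tool_rot: [0.0, 0.512, 0.859, 0.0]
contact_force: [0.0, 0.1, -0.7]
gripper_width: 0.28
grasp_force: 59.6
```

Call:
play_rows:
  linear:
    - [0,0,-0.008]
    - [0,0,-0.006]
    - [0,0,0]
    - [0,0,0]
  turn: [0,0,0,0]

```text
time: 21.52
tool_pos: [0.5001, 0.074, 0.0327]
tool_rot: [0.0, 0.512, 0.859, 0.0]
contact_force: [-1.1, 0.7, 5.9]
gripper_width: 0.279
grasp_force: 60.0
```

Call:
play_rows:
  linear:
    - [0,0,0]
    - [0,0,0]
    - [0,0,0.04]
    - [0,0,0.05]
    - [0,-0.02,0.04]
    - [0,-0.05,0.01]
    - [0,-0.05,0]
    - [0,-0.05,0]
  turn: [0,0,0,0,0,0,1.4,1.4]
  hand: 0.05

```text
time: 22.52
tool_pos: [0.4997, -0.0974, 0.1724]
tool_rot: [0.0, 0.491, 0.871, 0.0]
contact_force: [0.5, -0.1, 1.4]
gripper_width: 0.586
grasp_force: 0.0
```

Call:
play_rows:
  linear:
    - [-0.01,-0.05,0]
    - [-0.01,-0.05,0]
    - [-0.01,-0.05,0]
    - [0,-0.024,0]
    - [0,0,0]
    - [0,0,0]
    - [0,0,0]
  turn: [0,0,0,0,0,0,0]

```text
time: 23.4
tool_pos: [0.4701, -0.2687, 0.1721]
tool_rot: [-0.0, 0.49, 0.872, 0.0]
contact_force: [-0.8, 0.2, 0.2]
gripper_width: 0.584
grasp_force: 0.0
```

Run:
```python
from h import *
t=save('top','top2');s=save('side','side2')
a=cv2.resize(t[180:240,230:310],(640,480),interpolation=cv2.INTER_CUBIC)
b=cv2.resize(s[130:250,260:400],(560,480),interpolation=cv2.INTER_CUBIC)
cv2.imwrite('pics/v2.png',cv2.resize(np.hstack([a[:,60:500],b])[:,:,::-1],(800,384)))
exec(open('st.py').read())
```

```text
23.5 [ 0.4701 -0.269   0.1723] 31.28 [-0.24  0.16 -0.34] [ 0.02 -0.02 -0.04] 0.5885022891650323 0.0
```

View pics/v2.png

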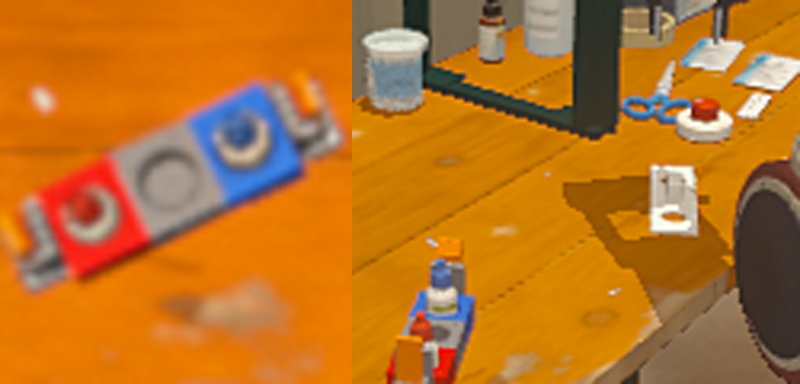

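Call:
play_rows:
  linear:
    - [0.001,0,-0.04]
    - [0.0005,0,-0.05]
    - [0,0,-0.04]
    - [0,0,-0.025]
    - [0,0,-0.01]
    - [0,0,0]
    - [0,0,0]
  turn: [0,0,0,0,0,0,0]

```text
time: 24.38
tool_pos: [0.4724, -0.2707, 0.0089]
tool_rot: [0.001, 0.491, 0.871, -0.0]
contact_force: [-0.0, -0.2, 0.4]
gripper_width: 0.585
grasp_force: 0.0
```

Call:
play_rows:
  linear:
    - [0,0,0]
    - [0,0,0]
    - [0,0,0]
    - [0,0,0]
    - [0,0,0]
  turn: [0,0,0,0,0]
  hand: 0.005

```text
time: 25.0
tool_pos: [0.4721, -0.2706, 0.0084]
tool_rot: [0.001, 0.491, 0.871, -0.0]
contact_force: [-0.6, 0.1, 5.6]
gripper_width: 0.168
grasp_force: 61.5
```

```bash
python3 st.py
```

```text
25.0 [ 0.4721 -0.2706  0.0084] 31.18 [-0.63  0.07  5.64] [0.11 0.08 0.01] 0.16763604306472904 61.52490735054016
```

Call:
play_rows:
  linear:
    - [0,0,0.02]
    - [0,0,0.04]
    - [0,0.04,0.05]
    - [0,0.06,0.03]
    - [0,0.06,0]
    - [0,0.05,0]
    - [0,0,0]
    - [0,0,0]
  turn: [0,0,0,0,0,0,0,0]

```text
time: 26.0
tool_pos: [0.4711, -0.0653, 0.1436]
tool_rot: [-0.0, 0.491, 0.871, -0.0]
contact_force: [-1.2, -0.4, -0.9]
gripper_width: 0.171
grasp_force: 60.6
```

```bash
python3 st.py
cat > fc.py <<'E'
from m import *
def fitcov(n,im,box,p0,z,fl):
    B=im[box[1]:box[3],box[0]:box[2],2].astype(float); bg=0
    hi=np.percentile(B,98); a=np.clip(B/hi,0,1)
    g=lambda A:cv2.GaussianBlur(A,(0,0),.5)
    f=lambda p:np.abs(g(render(cover_polys(p,z),n,box)[:,:,0])-a).sum()
    return min((minimize(f,np.array(p0)+d,method="Nelder-Mead",options=dict(initial_simplex=np.array([[0,0,0],[.006,0,0],[0,.006,0],[0,0,.06]])+p0+d,xatol=2e-5,fatol=1e-3)) for d in([0,0,0],[.003,-.002,.03],[-.003,.002,-.03])),key=lambda r:r.fun)
if __name__=="__main__":
    im=lambda f:cv2.imread(f"pics/{f}.png")[:,:,::-1]
    for n,f,box in(("top","top0",(352,192,410,238)),("side","side0",(345,175,372,210))):
        r=fitcov(n,im(f),box,[.471,-.269,.54],0,0); print(f,r.x.round(4),np.degrees(r.x[2]),r.fun)
E
python3 fc.py
```

```text
26.0 [ 0.4711 -0.0653  0.1436] 31.2 [-1.16 -0.36 -0.87] [0.   0.02 0.05] 0.17060288691573208 60.62841296195984
top0 [ 0.4706 -0.2694  0.5447] 31.21130816941793 80.81409833807908
side0 [ 0.4704 -0.2703  0.5535] 31.713719370089596 40.63872971171634
```

Call:
play_rows:
  linear:
    - [0,0.045,0]
    - [0.0045,0.045,0]
    - [0.005,0.045,0]
    - [0,0.04,0]
    - [0,0,0]
    - [0,0,0]
    - [0,0,0]
  turn: [-0.7,-0.7,-0.7,-0.7,0,0,0]

```text
time: 26.88
tool_pos: [0.481, 0.1085, 0.1439]
tool_rot: [-0.0, 0.513, 0.858, -0.0]
contact_force: [0.7, 0.5, -0.9]
gripper_width: 0.172
grasp_force: 60.6
```

Run:
```python
exec(open('st.py').read())
s2=save('side','side3')
p=np.array([s["tool_pos"][0],s["tool_pos"][1]])
import fc
from m import *
b=(230,130,350,260)
cv2.imwrite('pics/v3.png',cv2.resize(s2[b[1]:b[3],b[0]:b[2]],None,fx=4.5,fy=4.5,interpolation=cv2.INTER_CUBIC)[:,:,::-1])
z=s["tool_pos"][2]-.0084; yaw=np.radians(28.4)-np.pi
for dy in(0,-.0012):
    q=[p[0]+.4756*dy,p[1]-.8796*dy,yaw]
    print(dy,"corners px",((pix("side",tf(q,rect(-.023,-.074,.023,.074,z)))-[230,130])*4.5).round(0).tolist())
    print("carrier end tops px",((pix("side",tf([.4802,.1105,yaw],rect(-.015,-.07,.015,.07,.056)))-[230,130])*4.5).round(0).tolist())
```

```text
26.88 [0.481  0.1085 0.1439] 28.25 [ 0.71  0.51 -0.91] [-0.04  0.03 -0.03] 0.17200420412360018 60.62413215637207
0 corners px [[170.0, 362.0], [255.0, 368.0], [302.0, 247.0], [227.0, 242.0]]
carrier end tops px [[189.0, 487.0], [243.0, 491.0], [288.0, 367.0], [240.0, 363.0]]
-0.0012 corners px [[169.0, 363.0], [254.0, 370.0], [302.0, 248.0], [227.0, 243.0]]
carrier end tops px [[189.0, 487.0], [243.0, 491.0], [288.0, 367.0], [240.0, 363.0]]
```

View pics/v3.png

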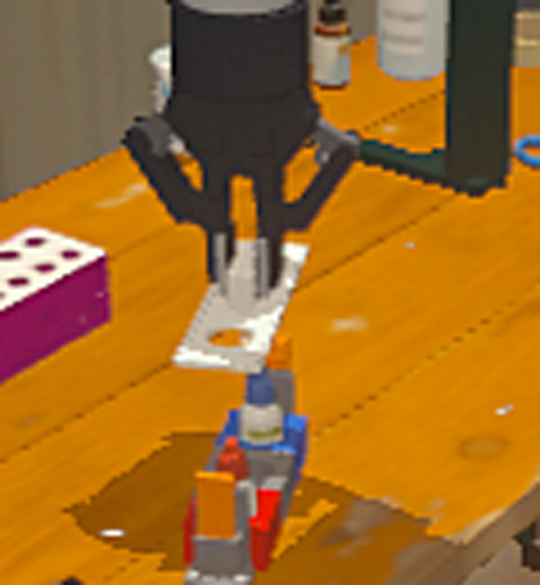

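Call:
play_rows:
  linear:
    - [-0.0002,0.001,-0.03]
    - [0,0,-0.025]
    - [0,0,-0.008]
    - [0,0,-0.003]
    - [0,0,0]
    - [0,0,0]
  turn: [0.1,0,0,0,0,0]

```text
time: 27.68
tool_pos: [0.4814, 0.111, 0.0792]
tool_rot: [0.001, 0.511, 0.859, 0.001]
contact_force: [0.3, 0.5, -0.7]
gripper_width: 0.171
grasp_force: 60.6
```

```bash
python3 st.py
```

```text
27.68 [0.4814 0.111  0.0792] 28.48 [ 0.25  0.53 -0.71] [ 0.01 -0.02  0.01] 0.17098410314774617 60.61054229736328
```

Call:
play_rows:
  linear:
    - [-0.0003,-0.0006,-0.002]
    - [0,0,-0.002]
    - [0,0,-0.001]
    - [0,0,0]
    - [0,0,0]
  turn: [0,0,0,0,0]

```text
time: 28.3
tool_pos: [0.4817, 0.1101, 0.0748]
tool_rot: [0.001, 0.511, 0.859, 0.0]
contact_force: [-0.2, -1.9, 7.2]
gripper_width: 0.173
grasp_force: 61.7
```

Call:
play_rows:
  linear:
    - [0,0,-0.002]
    - [0,0,0]
    - [0,0,0]
  turn: [0,0,0]

```text
time: 28.68
tool_pos: [0.4822, 0.1104, 0.0735]
tool_rot: [0.002, 0.511, 0.859, 0.001]
contact_force: [-0.9, -1.9, 9.1]
gripper_width: 0.171
grasp_force: 62.0
```

```bash
python3 st.py
```

```text
28.68 [0.4822 0.1104 0.0735] 28.48 [-0.94 -1.9   9.1 ] [-0.16  0.2  -0.05] 0.17084806514931375 62.032814025878906
```

Call:
play_rows:
  linear:
    - [-0.0009,-0.0005,-0.002]
    - [0,0,-0.002]
    - [0,0,0]
    - [0,0,0]
  turn: [0,0,0,0]

```text
time: 29.18
tool_pos: [0.4827, 0.1103, 0.0709]
tool_rot: [0.003, 0.511, 0.859, 0.002]
contact_force: [-0.6, 0.1, 12.8]
gripper_width: 0.172
grasp_force: 62.6
```

Call:
play_rows:
  linear:
    - [0,0,-0.002]
    - [0,0,-0.002]
    - [0,0,0]
    - [0,0,0]
  turn: [0,0,0,0]

```text
time: 29.68
tool_pos: [0.4806, 0.1101, 0.0644]
tool_rot: [0.001, 0.511, 0.859, 0.001]
contact_force: [-0.2, -0.0, 7.7]
gripper_width: 0.169
grasp_force: 61.8
```

```bash
python3 st.py
```

```text
29.68 [0.4806 0.1101 0.0644] 28.48 [-0.16 -0.    7.68] [-0.01 -0.04 -0.03] 0.16875386004585152 61.76449656486511
```

Call:
play_rows:
  linear:
    - [0,0,-0.002]
    - [0,0,-0.002]
    - [0,0,0]
    - [0,0,0]
    - [0,0,0]
    - [0,0,0]
  turn: [0,0,0,0,0,0]

```text
time: 30.42
tool_pos: [0.4807, 0.1101, 0.0643]
tool_rot: [0.0, 0.511, 0.859, -0.0]
contact_force: [-14.0, -0.9, 31.8]
gripper_width: 0.173
grasp_force: 65.2
```

Run:
```python
exec(open('st.py').read())
t=save('side','side4')
cv2.imwrite('pics/v4.png',cv2.resize(t[190:270,250:330],(600,600),interpolation=cv2.INTER_CUBIC)[:,:,::-1])
```

```text
30.43 [0.4807 0.1101 0.0643] 28.51 [-14.02  -0.86  31.75] [-0.34  2.27 -0.11] 0.17321602407395484 65.23740828037262
```

View pics/v4.png

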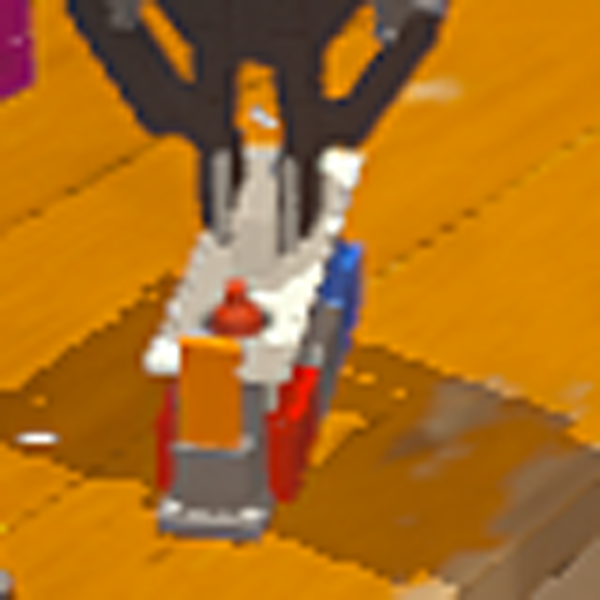

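Call:
play_rows:
  linear:
    - [0,0,0.001]
    - [0,0,0]
    - [0,0,0]
    - [0,0,0]
  turn: [0,0,0,0]

```text
time: 30.98
tool_pos: [0.4807, 0.1101, 0.0644]
tool_rot: [0.0, 0.511, 0.859, 0.0]
contact_force: [-9.3, -0.2, 27.3]
gripper_width: 0.172
grasp_force: 64.3
```

Stable at 27 N on a hard stop; handing in.

```bash
python3 -c "
from plant import *
print(job_done())"
```

```text
the job is handed in; nothing more can be done
None
```

I swapped the bottles into their own wells, pressed the cover to a hard stop at seat height (a force drop and the side picture suggest the hooks snapped over), and handed in at 31 s with the hand still pressing at about 27 N; no verdict came back.

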